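Set up a syringe pump: pusher up to the plunger, barrel clamp backed off a quarter turn

ROBOT

A 6-joint arm with a two-finger parallel gripper is mounted at the origin on a cart in front of the work surface, level with it; the furniture and walls round the work are solid. World frame = base frame: x ahead of the robot, y to its left, z up, the work surface at z = 0. Lengths are in m, angles in degrees, forces in N, time in s.
With the tool pointing down it reaches from about 0.325 to 0.85 m from the base axis. Payload 15.5 kg.
Tool frame: the origin (TCP) lies at the very end of the fingers, on their centre line; the grasp point (between the pads) lies arm.grip_depth behind it (arm.grip_depth is the distance from the TCP to the grasp point, in m); z points along the fingers, y is the direction in which the jaws open and shut (so a half turn about z gives the same grasp; the last joint's range is limited). The gripper opens to 91 mm and grips with 3 to 60 N. Pads are 32 mm wide; open, the fingers measure 118 mm over their backs; the gripper's body (76 mm by 178 mm) begins 60 mm behind the grasp point.
Start: joints at [68.726, 28.281, 77.091, -0, 74.628, -5.472], TCP at [0.17, 0.601, 0.214] pointing down, gripper open.
Joint ranges: [-166.48, 166.48], [-47.26, 123.95], [12.59, 153.08], [-70.14, 250.14], [6.76, 159.57], [-176.63, 176.63]. Speed limits (degrees/s): [108.29, 108.29, 147.25, 172.46, 172.46, 172.46].

INTERFACE

Orientations are given as a 3x3 rotation matrix whose columns are the frame's x, y, z axes.
In Python, from rig import arm gives the robot as it stands. Calls block until the motion is done:
- arm.move_to(position, orientation): joint-space move of the TCP to a pose.
- arm.move_l(position, orientation=None, feed=0.15): straight line of the TCP; orientation=None keeps the orientation; feed is the mean speed in m/s.
- arm.move_joints(angles): joint-space move.
- arm.grip(opening): finger opening in m; the grip force is fixed at half the most; returns when the fingers have stopped.
- arm.sleep(seconds).
- arm.solve_ik(position, orientation): joint angles nearest the present ones, or None.
- arm.snapshot(name): name is "scene" or "top"; returns the picture (384x512x3 uint8, red, green, blue); there is no depth.
- arm.get_calibration(name): a dict with "intrinsics" (3x3 intrinsics, pixels), "cam_to_world" (4x4, takes a point from camera to world coordinates). Camera axes: x right, y down, z forward; pixel columns grow to the right and rows downward; lengths in m; the calibration is good to about 2 mm. A picture is of the moment at which its call begins. get_calibration takes no time and is no camera call.
A pose or a line that the arm cannot do raises arm.Unreachable and nothing moves.
- arm.sign_off(): hands the job in, once; it reports no verdict.
Readings, each from a call of its own:
- arm.current_t(): time.
- arm.current_joint_positions(): joint angles.
- arm.current_dq(): joint speeds.
- arm.current_tau(): joint torques, N m.
- arm.current_ee_pos(): TCP position.
- arm.current_tool_rot(): TCP orientation.
- arm.current_force(): force on the tool from outside, world axes, zero at the start.
- arm.current_torque(): the same for the moment, N m.
- arm.current_width(): finger opening in m.
Only numpy, scipy, OpenCV 4.12 (cv2) and the standard library are available. Lean on these libraries where they do the work, as an engineer would, in place of code of your own. Each camera call takes 0.05 s, during which the arm holds its last target.

TASK

Set up the glass syringe in the bench syringe pump: loosen the clamp knob on the pusher block, slide the block up until it touches the end of the plunger without pushing the plunger in, and tighten the clamp knob again. Then turn the winged thumbscrew over the glass barrel clockwise until its foot seats on the barrel, back it off a quarter turn so that the glass is not stressed, and finish while still gripping the thumbscrew so that it cannot creep while I run its lock nut down. Leave the bottles and the flask behind the pump where they stand.

Things in the scene. Friction and masses are not known exactly. Their poses are not given: they have to be found in the camera images.
- pump: Bench syringe pump, fixed, case 156 x 310 mm, deck 56 mm high. Origin: centre of its underside; x away from its key panel, y along the syringe toward the tip, z up. Syringe axis at x = 0, 86 mm high; clamp bridge over its barrel at y = 72 mm, 80 mm wide in x, 132 mm high. Pusher on the -y side. Obstacle: a 400 mm high microscope at world x 0.44 to 0.82, y 0.07 to 0.27.
- pusher (a joint): Slide of the pusher block (aluminium, 78 mm in x, 28 mm along y, top 116 mm high) along the pump's +y, m: 0 = out at the end plate (block centre at y = -118 mm), grows toward the syringe, at most 0.118; starts at 0 to 0.030. Brake holds about 25 N while the clamp knob is tight; freed, it slides with 1 to 2 N and may be drawn along by the gripped clamp knob.
- pusher_face (a point): Point on the front (+y) face of the pusher block at the height of the syringe axis; axes as the pump's. The plunger end meets it here.
- plunger_end (a point): Centre of the flat outer end (disc 30 mm across) of the glass plunger, which sticks out of the barrel toward the pusher block; at the start 38 to 94 mm from pusher_face, straight along the pump's +y. Axes as the pump's. The plunger moves in when pushed with more than about 9 N.
- clamp_knob (a joint): Turn of the clamp knob on top of the pusher block, rad: 0 = fully tight (stop), grows counter-clockwise seen from above, up to a stop at 1.5. Above about 0.65 the block is free, below 0.2 it is locked. Starts at 0 to 0.1. Needs about 0.15 to 0.3 N m.
- clamp_knob_grip (a point): Where to grip the clamp knob: on its upright axis, 142 mm above the worktop, in its black bar-shaped head, 42 mm long, 10 mm thick, 128 to 150 mm above the worktop. Its x runs along the bar (along the pump's x when tight), y across: grip across the thickness. It travels with the block.
- thumbscrew (a joint): Turn of the barrel clamp's thumbscrew, rad, upright axis, right-hand thread: 0 = its rubber foot seats on the glass barrel, grows counter-clockwise seen from above (unscrewing) to 4.4; starts at 2.0 to 3.0. Rises 0.4 mm per rad. Turns with about 0.06 N m; once seated the wing winds up springily, about 2 N m per rad of overrun. Stays where it is left.
- wing: Flat steel wing head of the thumbscrew, 30 mm long, 9 mm thick, 22 mm high. Origin: its centre, on the screw's axis at x = 0, y = 72 mm of the pump, 155 mm above the worktop when seated; its x runs along the wing (along the pump's x when seated), y across: grip across the thickness. 15 mm clear under it to the bridge.
- brown_bottle: Larger amber reagent bottle with black cap, 54 mm across, 95 mm high, loose, behind the pump (to be left alone). Origin: centre of its underside.
- amber_bottle: Smaller amber reagent bottle with black cap, 39 mm across, 77 mm high, loose, behind the pump (to be left alone). Origin: centre of its underside.
- flask: Conical glass flask, 65 mm across, 108 mm high, loose, behind the pump (to be left alone). Origin: centre of its underside.

How it is judged:
By the outcome, as a careful person would: the job done as asked, in the order asked, and still so for the second after the job is handed in, while the arm keeps its last pose, push and grip.
It also fails if it takes over 72 s, if anything falls off the work surface, if the arm or the gripper's body presses on something with over 40 N, if the wrist force passes 120 N, or if a joint passes its speed limit or range.

## Working session

There is one attempt and no reset: what is moved stays moved. The work goes in short steps, each a Python script; the robot and the scene stay as the last script left them, time stands still between calls to the robot, and variables do not carry over. Pictures are saved under pics/ and viewed, and the job is handed in when it is done.

```bash
ls; mkdir -p pics; python3 - <<'E'
from rig import arm
import cv2,numpy as np
for n in("scene","top"):
    im=arm.snapshot(n); cv2.imwrite(f"pics/{n}0.png",im[:,:,::-1]); c=arm.get_calibration(n)
    print(n,np.round(c["intrinsics"],1).tolist(),np.round(c["cam_to_world"],3).tolist())
print(arm.grip_depth,arm.current_t(),arm.current_width(),arm.current_force(),arm.current_tool_rot())
E
```

```text
pics
scene [[482.3, 0.0, 263.1], [0.0, 482.3, 195.5], [0.0, 0.0, 1.0]] [[0.741, -0.5, 0.448, 0.223], [-0.672, -0.544, 0.503, -0.703], [-0.008, -0.674, -0.739, 0.843], [0.0, 0.0, 0.0, 1.0]]
top [[384.1, 0.0, 253.7], [0.0, 384.1, 192.6], [0.0, 0.0, 1.0]] [[-0.006, -0.995, 0.101, 0.556], [-0.999, 0.011, 0.046, -0.231], [-0.047, -0.1, -0.994, 0.972], [0.0, 0.0, 0.0, 1.0]]
0.0188 0.1 0.09152241358402158 [-0.13150184 -0.07027874 -0.76946436] [[-9.62213668e-01  2.72295290e-01 -3.62903671e-04]
 [ 2.72295520e-01  9.62213170e-01 -9.82558477e-04]
 [ 8.16446463e-05 -1.04424824e-03 -9.99999451e-01]]
```

View pics/scene0.png

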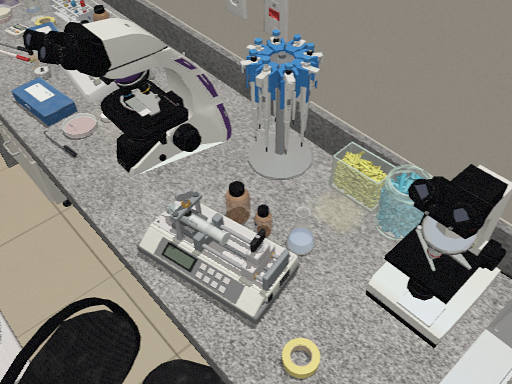

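View pics/top0.png

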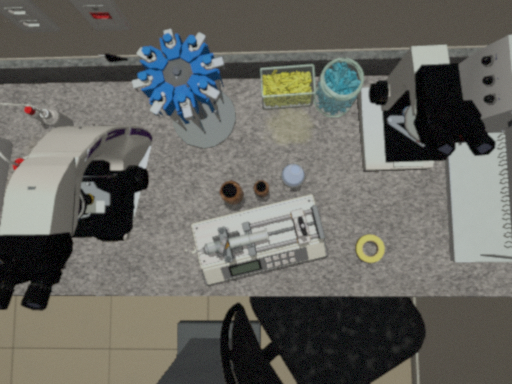

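```bash
python3 - <<'E'
import cv2
a=cv2.imread("pics/top0.png")[165:295,180:340]; cv2.imwrite("pics/top0c.png",cv2.resize(a,None,fx=5,fy=4.6,interpolation=cv2.INTER_CUBIC)if 0 else cv2.resize(a,None,fx=4.5,fy=4.5,interpolation=cv2.INTER_CUBIC))
a=cv2.imread("pics/scene0.png")[170:330,125:325]; cv2.imwrite("pics/scene0c.png",cv2.resize(a,None,fx=3.7,fy=3.7,interpolation=cv2.INTER_CUBIC))
E
```

```text
(no output)
```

View pics/top0c.png

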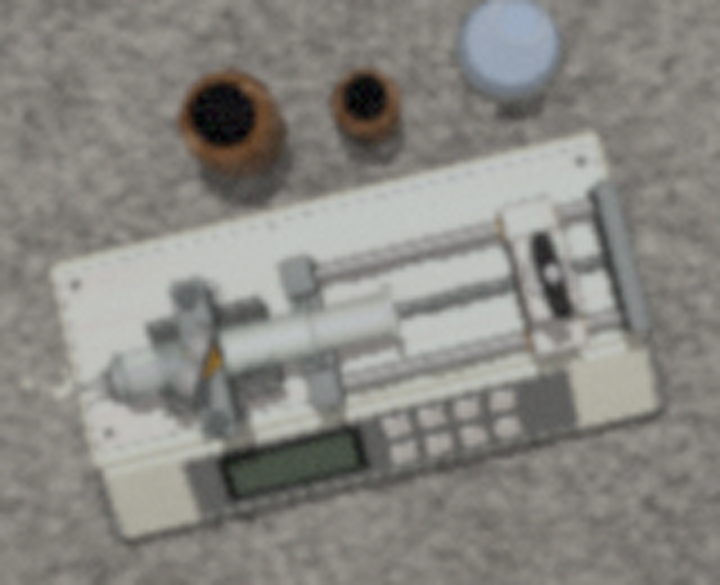

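View pics/scene0c.png

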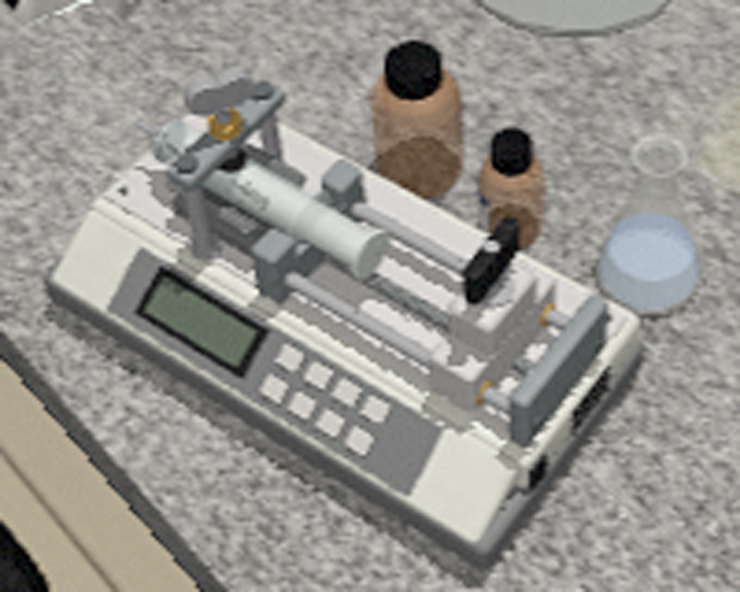

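```bash
python3 - <<'E'
import cv2
def c(n,x0,y0,w,h,f):
    a=cv2.imread(f"pics/{n}0.png")[y0:y0+h,x0:x0+w]; return cv2.resize(a,None,fx=f,fy=f,interpolation=cv2.INTER_NEAREST)
cv2.imwrite("pics/t1.png",c("top",208,205,64,50,12))
cv2.imwrite("pics/t2.png",c("top",262,205,64,50,12))
cv2.imwrite("pics/s1.png",c("scene",165,185,64,50,12))
cv2.imwrite("pics/s2.png",c("scene",215,220,64,50,12))
E
```

```text
(no output)
```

View pics/t1.png

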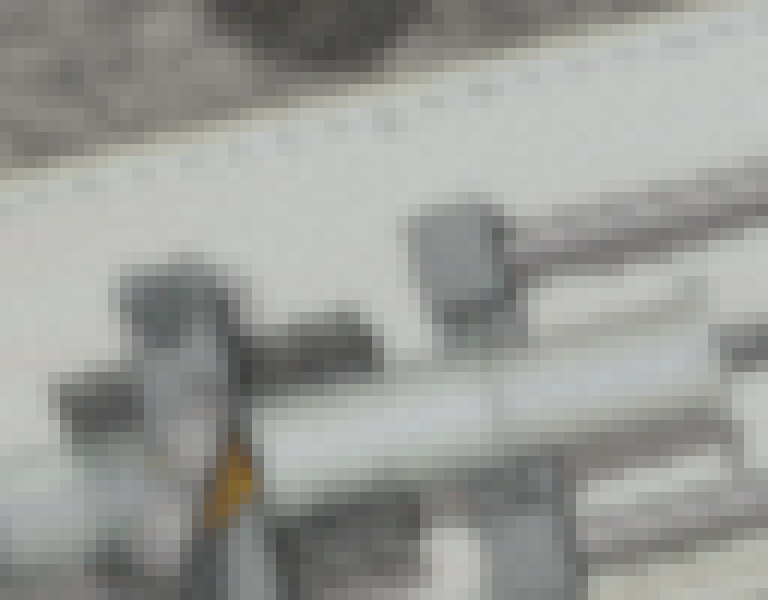

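View pics/t2.png

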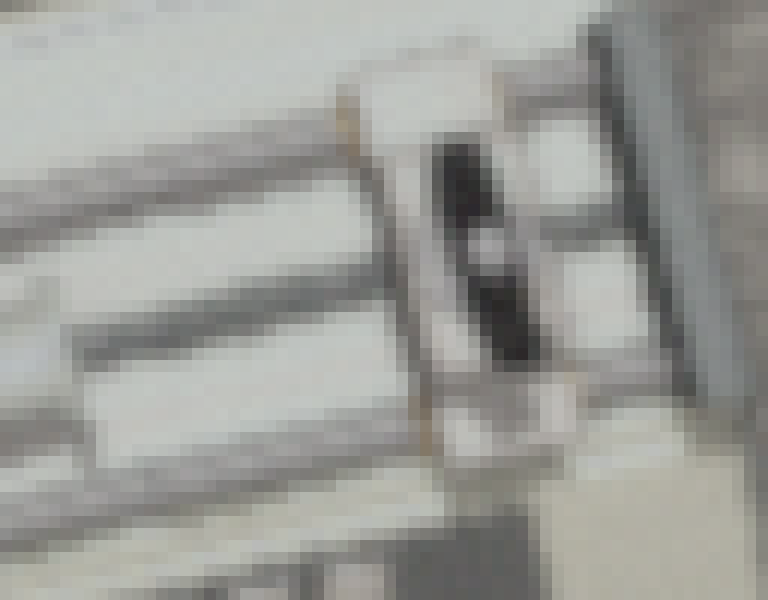

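View pics/s1.png

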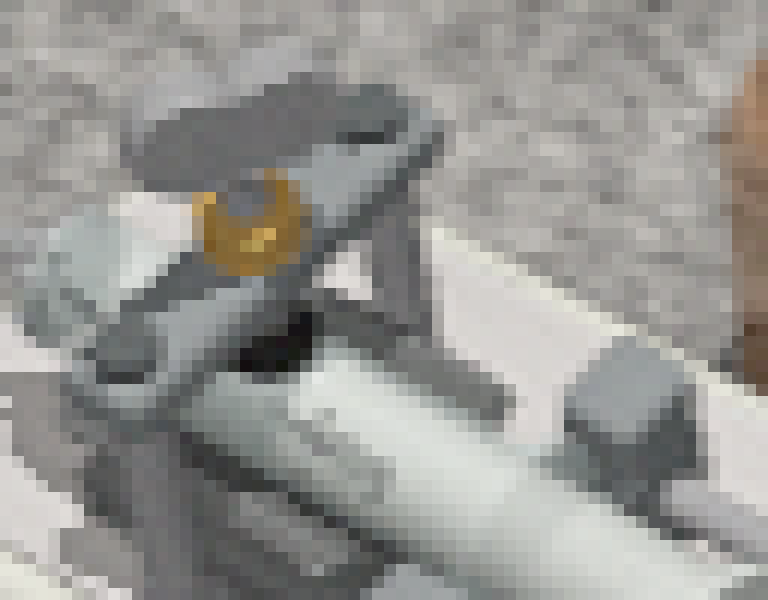

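View pics/s2.png

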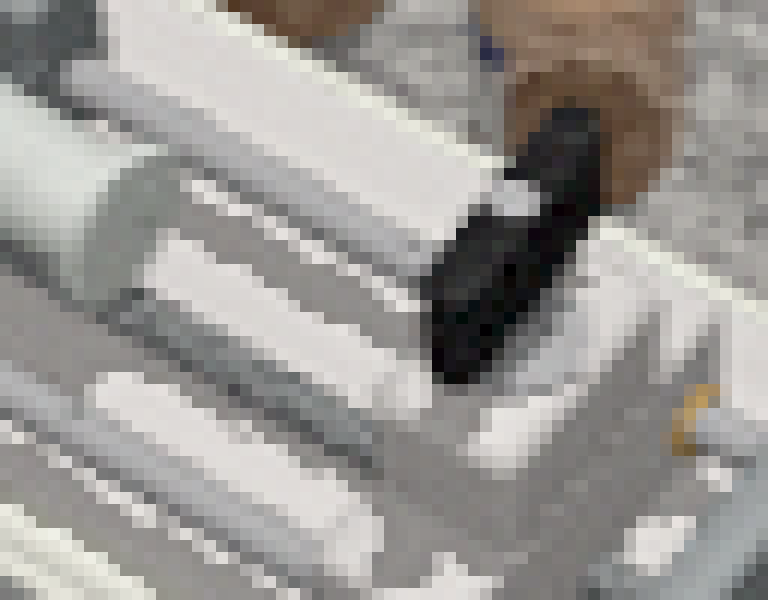

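```bash
cat > h.py <<'E'
from rig import arm
import numpy as np
C={n:arm.get_calibration(n) for n in("scene","top")}
def ray(n,u,v):
    K=np.array(C[n]["intrinsics"]);T=np.array(C[n]["cam_to_world"])
    d=T[:3,:3]@np.linalg.solve(K,[u,v,1.]); return T[:3,3],d/np.linalg.norm(d)
def plane(n,u,v,z):
    o,d=ray(n,u,v); return o+d*(z-o[2])/d[2]
def tri(s,t):
    o1,d1=ray("scene",*s);o2,d2=ray("top",*t)
    A=np.stack([d1,-d2],1);k=np.linalg.lstsq(A,o2-o1,rcond=None)[0]
    a,b=o1+k[0]*d1,o2+k[1]*d2; return (a+b)/2,np.linalg.norm(a-b)
def proj(n,p):
    K=np.array(C[n]["intrinsics"]);T=np.array(C[n]["cam_to_world"])
    q=K@(T[:3,:3].T@(np.asarray(p)-T[:3,3])); return q[:2]/q[2]
E
python3 - <<'E'
from h import *
np.set_printoptions(precision=4,suppress=True)
kn=tri((258.1,236.4),(302.8,225.7));print("knob",kn, plane("scene",258.1,236.4,.152),plane("top",302.8,225.7,.152))
print("wing",tri((184.6,195),(222.6,245.4)),plane("scene",184.6,195,.158),plane("top",222.6,245.4,.166))
print("plunger",tri((225.9,239.1),(267.6,237)),plane("scene",225.9,239.1,.086))
# orange nut on bridge top, approx z .135
print("nut",tri((186,203.5),(227,245)),plane("scene",186,203.5,.136))
# deck corners from crop (top)
for u,v in((52,268),(597,133),(125,540),(660,412)):
    print(plane("top",180+u/4.5,165+v/4.5,.056))
# pusher top block corners in t2: left edge
for u,v in((360,90),(480,70),(435,380) ,(570,370)): print("blk",plane("top",262+u/12,205+v/12,.116))
for u,v in((128,275),(220,270),(250,590)): print("bridge",plane("top",208+u/12,205+v/12,.132))
E
```

```text
knob (array([ 0.5687, -0.298 ,  0.1494]), np.float64(0.0027269172425814702)) [ 0.5685 -0.3002  0.152 ] [ 0.5676 -0.2969  0.152 ]
wing (array([ 0.5286, -0.1276,  0.1529]), np.float64(0.0041433420438747315)) [ 0.528  -0.1332  0.158 ] [ 0.5274 -0.1281  0.166 ]
plunger (array([ 0.5463, -0.2237,  0.089 ]), np.float64(0.0073764144359679635)) [ 0.5505 -0.2239  0.086 ]
nut (array([ 0.5272, -0.1337,  0.1343]), np.float64(0.000153363619592153)) [ 0.5265 -0.1351  0.136 ]
[ 0.5734 -0.0391  0.056 ]
[ 0.6427 -0.3294  0.056 ]
[ 0.4311 -0.0792  0.056 ]
[ 0.4966 -0.3589  0.056 ]
blk [ 0.5974 -0.2765  0.116 ]
blk [ 0.601  -0.2987  0.116 ]
blk [ 0.544  -0.2894  0.116 ]
blk [ 0.5457 -0.3141  0.116 ]
bridge [ 0.5642 -0.115   0.132 ]
bridge [ 0.565  -0.1319  0.132 ]
bridge [ 0.5073 -0.1374  0.132 ]
```

```bash
python3 - <<'E'
from h import *
np.set_printoptions(precision=4,suppress=True)
def ang(a,b):
    d=b-a; return np.degrees(np.arctan2(d[1],d[0])), np.linalg.norm(d)
def S1(u,v,z):return plane("scene",165+u/12,185+v/12,z)
def T1(u,v,z):return plane("top",208+u/12,205+v/12,z)
# wing in scene: bottom edge z~.145, top edge z~.167
for a,b,z in(((140,185),(345,125),.147),((175,90),(300,60),.167)):
    print("wing s",S1(*a,z),S1(*b,z),ang(S1(*a,z),S1(*b,z)))
print("wing t",T1(195,385,.16),T1(155,560,.16),ang(T1(155,560,.16),T1(195,385,.16)))
# knob bar in top z .15: black ends
a=plane("top",262+460/12,205+140/12,.15);b=plane("top",262+525/12,205+365/12,.15);print("knob",a,b,ang(b,a),(a+b)/2)
R=lambda f:np.array([[ -np.cos(f+np.pi/2)*-1*-1,0,0]]) 
for phi in(103.7,):pass
def rot(phid):
    f=np.radians(phid);y=np.array([np.cos(f),np.sin(f),0]);z=np.array([0,0,-1.]);return np.stack([np.cross(y,z),y,z],1)
for p,ph in(((.34*np.cos(1.2),.34*np.sin(1.2),.35),np.degrees(1.2)+90),((.5685,-.2985,.25),103.7),((.5685,-.2985,.122),103.7),((.527,-.1335,.14),67),((.548,-.215,.122),103.7+63)):
    for k in(0,180):print(p,arm.solve_ik(p,rot(ph+k)))
E
```

```text
wing s [ 0.5131 -0.1252  0.147 ] [ 0.5454 -0.1371  0.147 ] (np.float64(-20.192055942048196), np.float64(0.03439550127012543))
wing s [ 0.5207 -0.1289  0.167 ] [ 0.5393 -0.1371  0.167 ] (np.float64(-23.848672324041367), np.float64(0.020300768492078108))
wing t [ 0.5446 -0.1308  0.16  ] [ 0.5141 -0.1238  0.16  ] (np.float64(-12.927532915418196), np.float64(0.031241466016721484))
knob [ 0.5868 -0.2922  0.15  ] [ 0.547  -0.3029  0.15  ] (np.float64(15.074269260929285), np.float64(0.04114657787163587)) [ 0.5669 -0.2976  0.15  ]
(np.float64(0.12320163652206904), np.float64(0.31689328922885696), 0.35) [  58.6592   -3.7001   98.4758   -0.       85.2243 -100.0958]
(np.float64(0.12320163652206904), np.float64(0.31689328922885696), 0.35) [58.6592 -3.7001 98.4758 -0.     85.2243 79.9042]
(0.5685, -0.2985, 0.25) [ -33.0283   28.005    71.675    -0.       80.32   -136.7283]
(0.5685, -0.2985, 0.25) [-33.0283  28.005   71.675   -0.      80.32    43.2717]
(0.5685, -0.2985, 0.122) [ -33.0283   34.9872   80.3161   -0.       64.6968 -136.7283]
(0.5685, -0.2985, 0.122) [-33.0283  34.9872  80.3161  -0.      64.6968  43.2717]
(0.527, -0.1335, 0.14) [-20.5092  26.7902  93.7088  -0.      59.501  -87.5092]
(0.527, -0.1335, 0.14) [-20.5092  26.7902  93.7088  -0.      59.501   92.4908]
(0.548, -0.215, 0.122) [-27.2328  31.2357  88.3315  -0.      60.4328 166.0672]
(0.548, -0.215, 0.122) [-27.2328  31.2357  88.3315  -0.      60.4328 -13.9328]
```

```bash
cat >> h.py <<'E'
np.set_printoptions(precision=4,suppress=True)
def rot(phid):
    f=np.radians(phid);y=np.array([np.cos(f),np.sin(f),0]);z=np.array([0,0,-1.]);return np.stack([np.cross(y,z),y,z],1)
def st(tag=""):
    R=arm.current_tool_rot();print(tag,"t%.2f"%arm.current_t(),"p",arm.current_ee_pos(),"yaw %.2f"%np.degrees(np.arctan2(R[1,1],R[0,1])),"w%.4f"%arm.current_width(),"F",np.array(arm.current_force()),"M",np.array(arm.current_torque()))
E
python3 - <<'E'
from h import *
import cv2
arm.move_joints([58.66,-3.7,98.48,0,85.22,79.9]);st()
arm.move_joints([-33,-3.7,98.48,0,85.22,79.9]);st()
arm.grip(0.045);st("grip")
arm.move_to([.568,-.298,.20],rot(103.7+180));st()
arm.move_l([.568,-.298,.126],rot(103.7+180),feed=.12);st()
for n in("scene","top"):
    im=arm.snapshot(n); cv2.imwrite(f"pics/{n}1.png",im[:,:,::-1])
    a=im[185:285,165:325] if n=="scene" else im[170:290,190:350]
    cv2.imwrite(f"pics/{n}1c.png",cv2.resize(a[:,:,::-1],None,fx=4.5,fy=4.5,interpolation=cv2.INTER_CUBIC))
E
```

```text
t1.49 p [0.1234 0.3173 0.3499] yaw -21.16 w0.0911 F [ 0.43   -0.1392 -0.3449] M [-0.0858  0.1071 -0.0302]
 t3.76 p [ 0.3133 -0.1319  0.35  ] yaw -112.83 w0.0912 F [-0.085   1.0173  0.2954] M [-0.0805  0.1717 -0.003 ]
grip t4.59 p [ 0.3132 -0.1323  0.35  ] yaw -112.90 w0.0449 F [ 0.3263 -0.0625 -0.4368] M [-0.0447  0.1501  0.0214]
 t5.88 p [ 0.5678 -0.2978  0.201 ] yaw -76.34 w0.0450 F [ 0.1552 -0.2016  0.671 ] M [-0.0507  0.1374  0.0358]
 t6.64 p [ 0.5684 -0.2982  0.1269] yaw -76.30 w0.0446 F [ 0.0784 -0.3489  0.0095] M [-0.1097  0.0992 -0.0286]
```

View pics/scene1c.png

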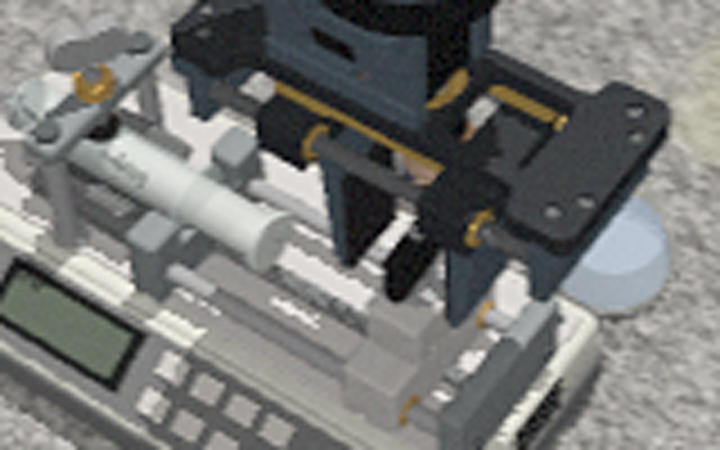

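View pics/top1c.png

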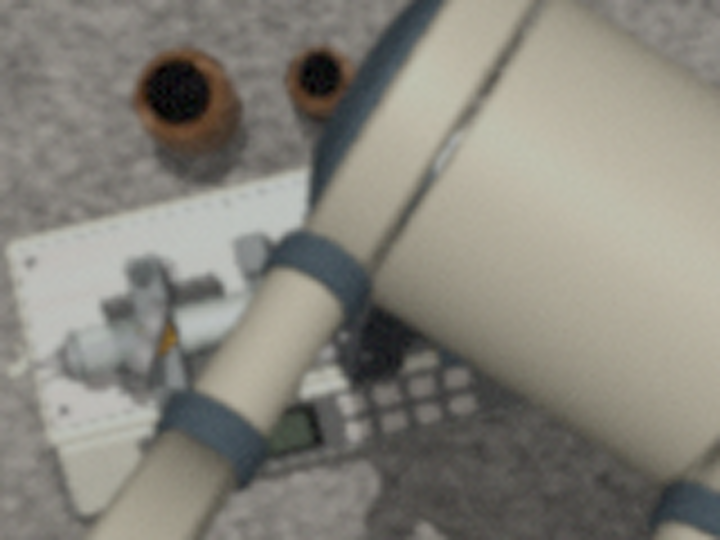

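```bash
python3 - <<'E'
from h import *
arm.grip(0.0);st("grip"); arm.sleep(.2);st()
E
```

```text
grip t7.38 p [ 0.5679 -0.2975  0.126 ] yaw -76.29 w0.0100 F [-0.3986  5.5948  3.2854] M [0.9641 0.2415 0.256 ]
 t7.58 p [ 0.5679 -0.2975  0.126 ] yaw -76.28 w0.0099 F [-0.211   4.805   3.0064] M [0.915  0.1982 0.2827]
```

```bash
python3 - <<'E'
from h import *
P=[.568,-.2977,.126]
for d in(10,22,34,46,57,66):
    arm.move_to(P,rot(-76.3+d));st(str(d))
E
```

```text
10 t7.87 p [ 0.5679 -0.2974  0.126 ] yaw -66.52 w0.0095 F [-0.1473  4.8026  3.2238] M [0.8753 0.2094 0.2507]
22 t8.19 p [ 0.5679 -0.2973  0.1259] yaw -54.52 w0.0096 F [-0.9308  5.4865  1.2735] M [1.01   0.0929 0.195 ]
34 t8.52 p [ 0.568  -0.2979  0.1258] yaw -42.70 w0.0097 F [ 1.0664  1.2934 -1.5469] M [ 0.2214 -0.0529  0.1446]
46 t8.84 p [ 0.568  -0.2978  0.1259] yaw -30.76 w0.0099 F [ 0.6084  0.885  -4.2609] M [ 0.041  -0.0652  0.1206]
57 t9.15 p [ 0.5679 -0.2978  0.1259] yaw -19.78 w0.0099 F [-0.4989  0.3169 -5.1185] M [-0.0906 -0.0434  0.1542]
66 t9.43 p [ 0.5679 -0.2978  0.1259] yaw -10.76 w0.0103 F [ 0.1446  0.8137 -6.0676] M [-0.1611  0.0092  0.0927]
```

```bash
cat >> h.py <<'E'
YAW=np.radians(13.7);YD=np.array([-np.sin(YAW),np.cos(YAW),0]);XD=np.array([np.cos(YAW),np.sin(YAW),0])
E
python3 - <<'E'
from h import *
P=np.array([.568,-.2978,.126]);R=rot(-10.3)
for s in(.01,.025,.04,.048):
    arm.move_l(P+s*YD,R,feed=.06);f=np.array(arm.current_force())
    print(s,"Fy %.2f Fx %.2f"%(f@YD,f@XD));
st()
E
```

```text
0.01 Fy 0.60 Fx 0.71
0.025 Fy 0.20 Fx 1.81
0.04 Fy 1.60 Fx 2.20
0.048 Fy 1.91 Fx 3.41
 t10.83 p [ 0.5566 -0.2507  0.126 ] yaw -10.28 w0.0098 F [  2.8598   2.6617 -10.8622] M [ 0.2663 -0.5963 -0.0918]
```

```bash
cat >> h.py <<'E'
def look(n,tag,x0,y0,w,h,f):
    import cv2
    im=arm.snapshot(n)[y0:y0+h,x0:x0+w,::-1]; cv2.imwrite(f"pics/{tag}.png",cv2.resize(im,None,fx=f,fy=f,interpolation=cv2.INTER_CUBIC))
E
python3 -c "
from h import *
look('scene','s3',165,185,130,100,6);st()"
```

```text
t10.88 p [ 0.5567 -0.2509  0.126 ] yaw -10.29 w0.0099 F [  3.6119   2.6666 -10.9436] M [ 0.2834 -0.6225 -0.1119]
```

View pics/s3.png

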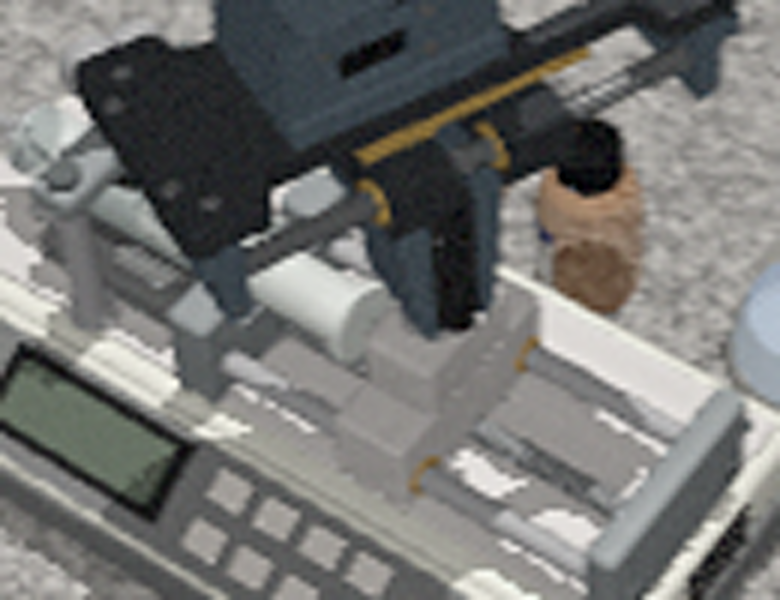

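```bash
python3 - <<'E'
from h import *
P=np.array([.568,-.2978,.126])+.0005*XD;R=rot(-10.3)
base=None
s=.048;F0=None;h=[]
while s<.075:
    s+=.002 if s<.0535 else .0005
    arm.move_l(P+s*YD,R,feed=.03);f=np.mean([arm.current_force() for _ in range(3)],0)
    fy=f@YD;h.append(fy);print("%.4f Fy %.2f Fx %.2f Fz %.1f y%.4f t%.2f"%(s,fy,f@XD,f[2],(arm.current_ee_pos()-P)@YD,arm.current_t()))
    if len(h)>2 and fy<max(np.median(h[-6:]),0)-3.5: break
    if arm.current_t()>21:break
st()
E
```

```text
0.0500 Fy 1.29 Fx 0.13 Fz -9.1 y0.0501 t11.13
0.0520 Fy 0.62 Fx -1.54 Fz -9.1 y0.0522 t11.38
0.0540 Fy 1.10 Fx -2.50 Fz -9.1 y0.0542 t11.63
0.0545 Fy -0.67 Fx -3.74 Fz -10.6 y0.0546 t11.88
0.0550 Fy -0.59 Fx -4.56 Fz -10.3 y0.0550 t12.13
0.0555 Fy -0.60 Fx -5.11 Fz -9.9 y0.0556 t12.38
0.0560 Fy -1.05 Fx -5.73 Fz -10.3 y0.0561 t12.63
0.0565 Fy -0.18 Fx -3.99 Fz -9.5 y0.0566 t12.88
0.0570 Fy -1.19 Fx -5.54 Fz -10.3 y0.0571 t13.13
0.0575 Fy -0.99 Fx -4.57 Fz -10.1 y0.0576 t13.38
0.0580 Fy -0.62 Fx -4.69 Fz -9.4 y0.0581 t13.63
0.0585 Fy -0.22 Fx -6.20 Fz -10.4 y0.0586 t13.88
0.0590 Fy -0.49 Fx -5.81 Fz -10.7 y0.0591 t14.13
0.0595 Fy -0.60 Fx -5.83 Fz -10.1 y0.0596 t14.38
0.0600 Fy 0.01 Fx -5.31 Fz -10.6 y0.0601 t14.63
0.0605 Fy -1.51 Fx -5.33 Fz -10.7 y0.0606 t14.88
0.0610 Fy -0.06 Fx -5.46 Fz -10.0 y0.0611 t15.13
0.0615 Fy -0.23 Fx -4.17 Fz -9.9 y0.0616 t15.38
0.0620 Fy -1.13 Fx -4.51 Fz -10.8 y0.0621 t15.63
0.0625 Fy -0.42 Fx -5.21 Fz -10.9 y0.0626 t15.88
0.0630 Fy -0.09 Fx -5.46 Fz -11.5 y0.0631 t16.13
0.0635 Fy -0.12 Fx -4.22 Fz -10.3 y0.0636 t16.38
0.0640 Fy -0.54 Fx -4.03 Fz -11.5 y0.0641 t16.63
0.0645 Fy -4.61 Fx -6.46 Fz -12.3 y0.0641 t16.88
 t16.88 p [ 0.5532 -0.2354  0.126 ] yaw -10.30 w0.0097 F [ -5.1799  -6.0077 -12.3202] M [-1.0264  0.8906 -0.0001]
```

```bash
python3 - <<'E'
from h import *
P=np.array([.568,-.2978,.126])+.0002*XD;s=.0644
look('scene','s4',165,185,130,100,6)
for yw in(-18,-26,-34,-42):
    arm.move_to(P+s*YD,rot(yw));f=np.mean([arm.current_force() for _ in range(3)],0)
    fy=f@YD;print("%d s%.4f Fy %.2f Fx %.2f Fz %.1f y%.5f Mz%.3f t%.2f"%(yw,s,fy,f@XD,f[2],(arm.current_ee_pos()-P)@YD,arm.current_torque()[2],arm.current_t()))
    if fy<-6: s-=.0002
    elif fy>-2: s+=.0002
st()
E
```

```text
-18 s0.0644 Fy -4.31 Fx -2.29 Fz -13.8 y0.06413 Mz-0.196 t17.19
-26 s0.0644 Fy -4.76 Fx -2.42 Fz -15.0 y0.06411 Mz-0.172 t17.46
-34 s0.0644 Fy -4.95 Fx -1.97 Fz -15.0 y0.06405 Mz-0.155 t17.73
-42 s0.0644 Fy -4.71 Fx -2.12 Fz -14.6 y0.06401 Mz-0.198 t17.99
 t17.99 p [ 0.5533 -0.2355  0.126 ] yaw -41.63 w0.0096 F [ -0.9396  -5.0771 -14.6389] M [-1.1793  0.1732 -0.198 ]
```

View pics/s4.png

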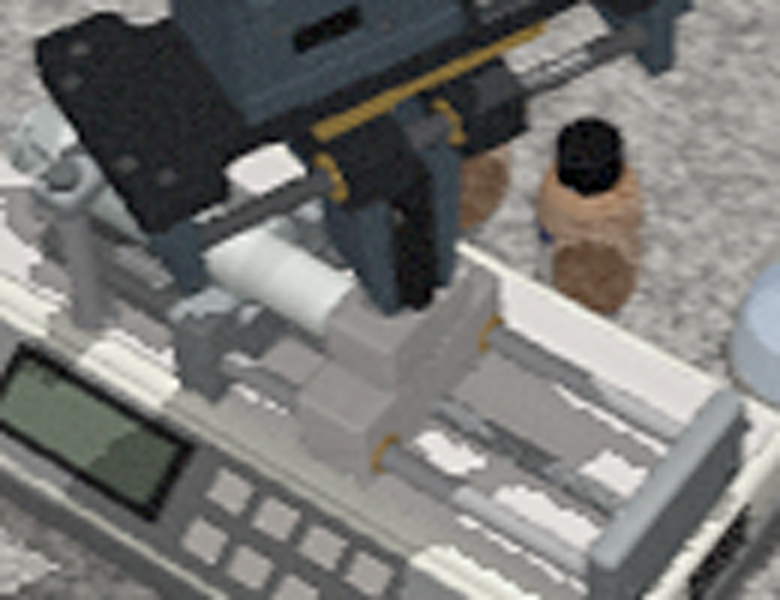

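```bash
python3 - <<'E'
from h import *
P=np.array([.568,-.2978,.126])+.0002*XD;s=.0644
for yw in(-50,-58,-66,-70,-73,-75,-76,-77,-78,-79,-80,-81):
    arm.move_to(P+s*YD,rot(yw));f=np.mean([arm.current_force() for _ in range(3)],0)
    fy=f@YD;m=arm.current_torque()[2];R=arm.current_tool_rot()
    print("%d s%.4f Fy %.2f Fx %.2f Fz %.1f y%.5f Mz%.3f yaw%.2f t%.2f"%(yw,s,fy,f@XD,f[2],(arm.current_ee_pos()-P)@YD,m,np.degrees(np.arctan2(R[1,1],R[0,1])),arm.current_t()))
    if abs(m)>.9: break
    if fy<-6.5: s-=.0002
st()
E
```

```text
-50 s0.0644 Fy -6.06 Fx -1.63 Fz -14.9 y0.06397 Mz-0.145 yaw-49.63 t18.26
-58 s0.0644 Fy -5.51 Fx -1.75 Fz -14.7 y0.06393 Mz-0.075 yaw-57.63 t18.52
-66 s0.0644 Fy -5.72 Fx -2.40 Fz -13.8 y0.06392 Mz-0.042 yaw-65.62 t18.79
-70 s0.0644 Fy -6.52 Fx -2.76 Fz -12.8 y0.06383 Mz-0.026 yaw-69.60 t19.04
-73 s0.0642 Fy -6.11 Fx -2.13 Fz -13.0 y0.06381 Mz0.012 yaw-72.63 t19.29
-75 s0.0642 Fy -4.41 Fx -2.49 Fz -12.4 y0.06381 Mz-0.017 yaw-74.62 t19.54
-76 s0.0642 Fy -4.63 Fx -2.79 Fz -12.3 y0.06383 Mz0.057 yaw-75.61 t19.79
-77 s0.0642 Fy -5.12 Fx -1.74 Fz -12.0 y0.06379 Mz0.165 yaw-76.61 t20.04
-78 s0.0642 Fy -4.62 Fx -1.52 Fz -11.9 y0.06384 Mz0.623 yaw-77.58 t20.29
-79 s0.0642 Fy -4.01 Fx -2.41 Fz -12.3 y0.06382 Mz0.779 yaw-78.58 t20.54
-80 s0.0642 Fy -5.44 Fx -2.13 Fz -11.8 y0.06382 Mz0.884 yaw-79.57 t20.79
-81 s0.0642 Fy -5.50 Fx -1.20 Fz -11.4 y0.06382 Mz1.002 yaw-80.56 t21.04
 t21.04 p [ 0.5534 -0.2357  0.1262] yaw -80.56 w0.0111 F [  0.1391  -5.6297 -11.3728] M [-1.0287  0.3908  1.0021]
```

```bash
python3 - <<'E'
from h import *
P=np.array([.568,-.2978,.126])+.0002*XD+.0642*YD
arm.move_to(P,rot(-77.3));st()
arm.grip(.045);st("open")
arm.move_l(P+[0,0,.08],rot(-77.3),feed=.15);st()
look('scene','s5',165,175,130,100,6)
E
```

```text
t21.29 p [ 0.5534 -0.2357  0.1262] yaw -76.86 w0.0099 F [ -0.6538  -4.1447 -12.1203] M [-1.0936  0.3539  0.2768]
open t21.99 p [ 0.553  -0.2354  0.126 ] yaw -77.29 w0.0454 F [ 0.3159  0.6843 -0.1895] M [-0.0322  0.1638  0.0239]
 t22.68 p [ 0.5526 -0.2352  0.2052] yaw -77.30 w0.0452 F [-0.9877  0.3724 -0.2394] M [-0.0477  0.1885 -0.0289]
```

View pics/s5.png

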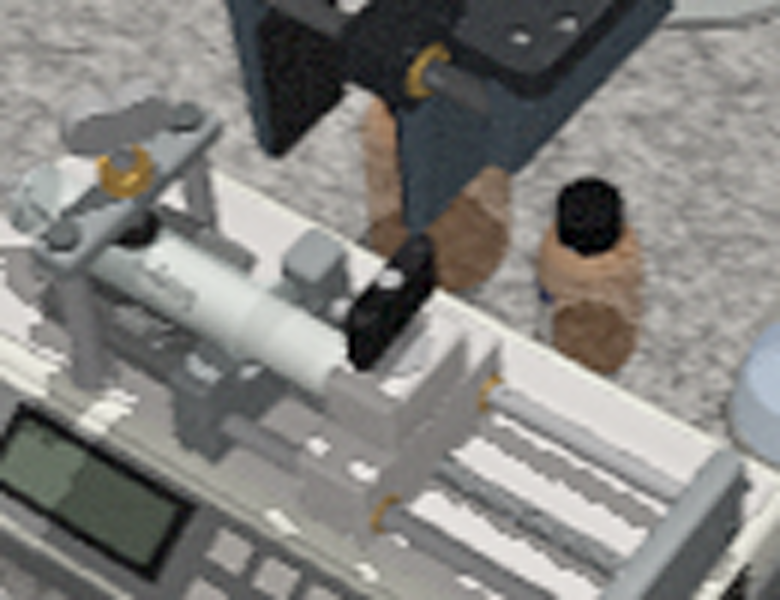

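```bash
python3 - <<'E'
from h import *
arm.move_to([.528,-.1335,.215],rot(70));st()
look('scene','s6',150,165,130,100,6)
arm.move_l([.528,-.1335,.175],rot(70),feed=.1);st()
look('scene','s7',150,165,130,100,6)
E
```

```text
t24.89 p [ 0.528  -0.1336  0.2149] yaw 69.95 w0.0448 F [-0.8874 -0.0778  0.5647] M [0.0165 0.0357 0.01  ]
 t25.49 p [ 0.5281 -0.1336  0.1752] yaw 69.99 w0.0451 F [ 0.5928 -0.4347  0.3306] M [-0.0105 -0.0548 -0.0204]
```

View pics/s6.png

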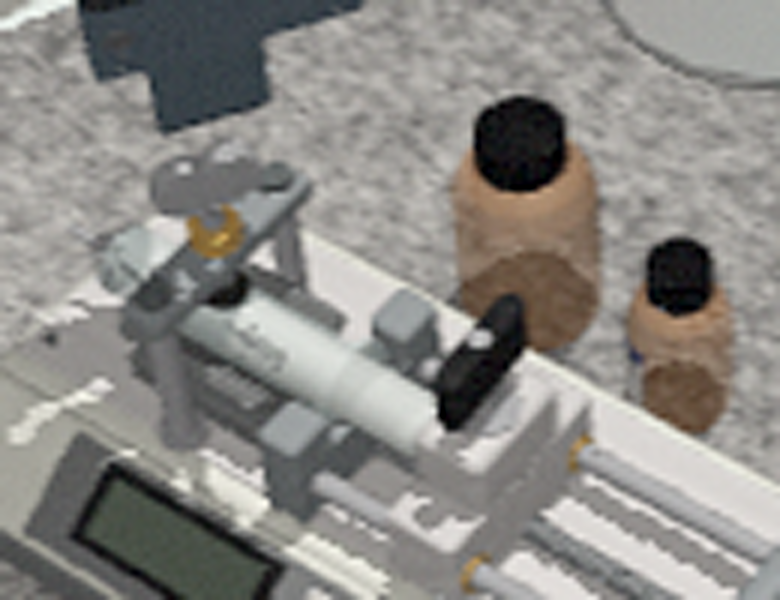

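View pics/s7.png

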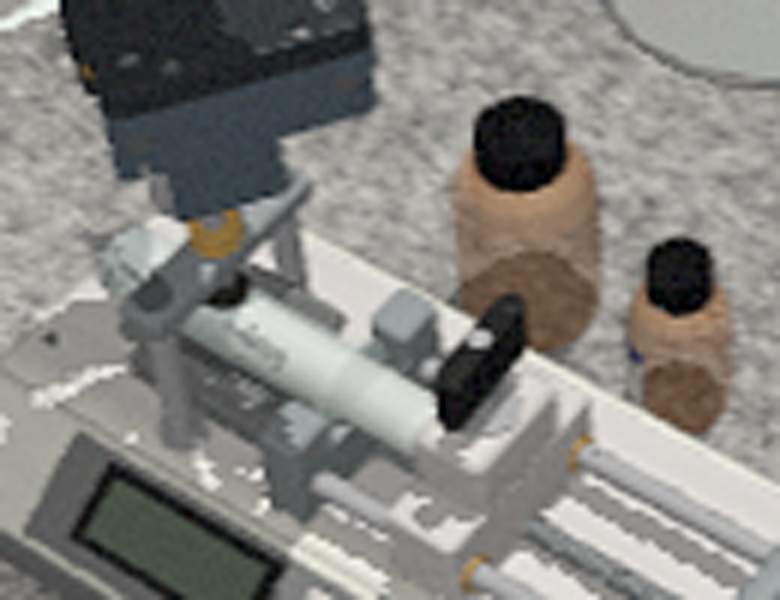

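```bash
python3 - <<'E'
from h import *
arm.move_l([.528,-.1335,.146],rot(70),feed=.1);st()
look('scene','s8',150,165,130,100,6)
arm.grip(0);st("grip");arm.sleep(.1);st()
look('scene','s9',150,165,130,100,6)
E
```

```text
t25.98 p [ 0.5281 -0.1335  0.1463] yaw 70.00 w0.0450 F [-0.5029 -0.1698  0.472 ] M [-0.0443 -0.0158  0.0012]
grip t26.68 p [ 0.5292 -0.1311  0.1463] yaw 69.98 w0.0090 F [ 8.7952 22.5649  2.5079] M [ 4.3499 -1.8037 -0.0221]
 t26.77 p [ 0.5292 -0.1311  0.1463] yaw 69.98 w0.0088 F [ 9.7958 23.272   2.3376] M [ 4.3019 -1.7558  0.0364]
```

View pics/s9.png

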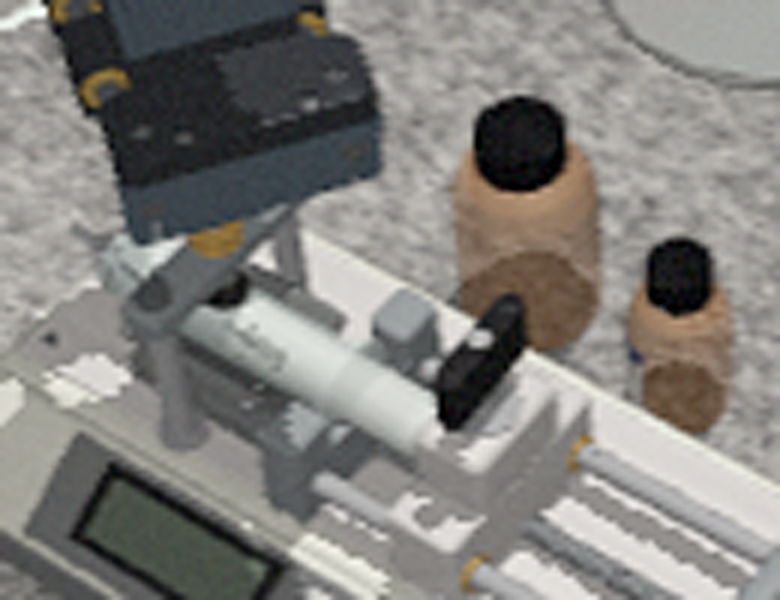

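```bash
python3 - <<'E'
from h import *
P=np.array([.5292,-.1311,.146])
arm.move_to(P,rot(70));st()
for yw in(60,48,36,24):
    P[2]=.146-.0004*np.radians(70-yw)
    arm.move_to(P,rot(yw));f=np.mean([arm.current_force() for _ in range(3)],0)
    st(str(yw))
    P[:2]=P[:2]+np.clip(f[:2]*6e-5,-.0008,.0008)
    print(P)
E
```

```text
t27.07 p [ 0.5297 -0.1301  0.1462] yaw 70.01 w0.0086 F [3.5361 8.2708 1.876 ] M [ 1.7365 -0.5452  0.0591]
60 t27.37 p [ 0.5295 -0.1304  0.1461] yaw 59.94 w0.0087 F [1.7398 6.9088 2.8723] M [ 1.3289 -0.3347  0.0267]
[ 0.5293 -0.1307  0.1459]
48 t27.69 p [ 0.5294 -0.1305  0.146 ] yaw 48.24 w0.0088 F [-0.7166  2.3589  4.6911] M [0.469  0.145  0.0014]
[ 0.5293 -0.1305  0.1458]
36 t28.02 p [ 0.5291 -0.1307  0.1459] yaw 36.22 w0.0088 F [-2.2151  0.3273  4.8856] M [-0.0602  0.5167  0.0102]
[ 0.5291 -0.1305  0.1458]
24 t28.34 p [ 0.5287 -0.1309  0.1458] yaw 24.22 w0.0087 F [-3.3229 -1.0891  6.0883] M [-0.368   0.8045  0.0349]
[ 0.5289 -0.1306  0.1457]
```

```bash
python3 - <<'E'
from h import *
P=np.array([.5288,-.1307,.1458])
for yw in(12,0,-12,-24,-36,-48,-58,-66):
    P[2]=.1461-.0004*np.radians(70-yw)
    arm.move_to(P,rot(yw));F=[];M=[]
    for _ in range(4):F.append(arm.current_force());M.append(arm.current_torque())
    f=np.mean(F,0);m=np.mean(M,0)
    R=arm.current_tool_rot();print(yw,"%.2f"%np.degrees(np.arctan2(R[1,1],R[0,1])),f,m,arm.current_width(),P[:2],"t%.2f"%arm.current_t())
    P[:2]=P[:2]+np.clip(f[:2]*5e-5,-.0008,.0008)
    if m[2]>.2: break
E
```

```text
12 12.22 [-4.8301 -1.3844  5.0323] [-0.4402  0.9571 -0.0005] 0.008842807185241126 [ 0.5288 -0.1307] t28.67
0 0.22 [-5.6409 -1.1157  6.5126] [-0.4684  1.1521 -0.0056] 0.008792031910396564 [ 0.5286 -0.1308] t28.99
-12 -11.78 [-5.9438 -1.4033  6.687 ] [-0.3124  1.3449  0.0343] 0.008569285887963438 [ 0.5283 -0.1308] t29.32
-24 -23.77 [-6.5136 -0.3806  7.2325] [-0.0692  1.492   0.0631] 0.008763757445283082 [ 0.528  -0.1309] t29.64
-36 -35.78 [-6.7065  2.1569  9.1648] [0.1791 1.6381 0.0743] 0.008316218800214681 [ 0.5277 -0.1309] t29.97
-48 -47.78 [-8.1579  2.5531  8.9525] [0.4947 1.6472 0.0217] 0.009002791202193725 [ 0.5273 -0.1308] t30.29
-58 -57.79 [-6.9936  3.2458  8.7186] [0.7722 1.4604 0.0364] 0.008792564514336411 [ 0.5269 -0.1307] t30.58
-66 -65.79 [-5.417   4.616   8.1008] [0.9905 1.2357 0.0864] 0.008757315321554786 [ 0.5266 -0.1305] t30.85
```

```bash
python3 - <<'E'
from h import *
P=np.array([.5264,-.1303,.1458])
for yw in(-70,-73,-75,-77,-78.5,-80,-81.5,-83,-84.5):
    P[2]=.1463-.0004*np.radians(70-yw)
    arm.move_to(P,rot(yw));F=[];M=[]
    for _ in range(6):F.append(arm.current_force());M.append(arm.current_torque());arm.sleep(.01)
    f=np.mean(F,0);m=np.mean(M,0)
    R=arm.current_tool_rot();print(yw,"%.2f"%np.degrees(np.arctan2(R[1,1],R[0,1])),f,m,arm.current_width(),arm.current_ee_pos(),"t%.2f"%arm.current_t())
    if m[2]>.22: break
E
```

```text
-70 -69.74 [-4.7171  4.4     5.4215] [0.8844 1.0912 0.0529] 0.00882098073658561 [ 0.5254 -0.1297  0.1452] t31.15
-73 -72.74 [-5.2601  5.0603  6.0302] [1.0438 1.1064 0.0769] 0.008410710306424206 [ 0.5254 -0.1296  0.1451] t31.45
-75 -74.74 [-5.0608  5.6458  5.9634] [1.1557 1.1301 0.0628] 0.008965399531150154 [ 0.5254 -0.1296  0.1451] t31.75
-77 -76.74 [-5.0096  6.1484  6.3476] [1.2159 1.1154 0.0699] 0.008702714454060925 [ 0.5253 -0.1295  0.1451] t32.05
-78.5 -78.24 [-4.8174  6.949   6.3002] [1.2969 1.1284 0.0899] 0.008617577751547095 [ 0.5253 -0.1295  0.1451] t32.35
-80 -79.73 [-4.8171  7.0596  6.3617] [1.3629 1.1449 0.1177] 0.00908942329523455 [ 0.5253 -0.1295  0.1451] t32.65
-81.5 -81.23 [-4.7066  7.3473  6.4703] [1.4371 1.1278 0.1651] 0.008833705351308712 [ 0.5253 -0.1294  0.1451] t32.95
-83 -82.73 [-5.1363  7.4849  6.9347] [1.4961 1.1324 0.2663] 0.008789027607495897 [ 0.5253 -0.1294  0.1451] t33.25
```

```bash
python3 - <<'E'
from h import *
A=np.array([.5264,-.1303]);B=np.array([.5285,-.1309])
for yw in(-72,-58,-44,-30,-16,-2,12.4):
    k=(yw+83)/95.4
    P=np.r_[A+(B-A)*k,.1462-.0004*np.radians(70-yw)]
    arm.move_to(P,rot(yw));f=np.mean([arm.current_force() for _ in range(3)],0)
    R=arm.current_tool_rot();print(yw,"%.2f"%np.degrees(np.arctan2(R[1,1],R[0,1])),f,arm.current_torque()[2],arm.current_width(),arm.current_ee_pos())
arm.sleep(.2);st()
look('scene','s10',150,165,130,100,6)
look('top','t10',170,165,170,130,4.5)
E
```

```text
-72 -71.69 [-6.4036  5.056   7.077 ] -0.030674073720181244 0.008967560266372286 [ 0.5255 -0.1297  0.1451]
-58 -57.69 [-5.5438  3.0866  7.2826] 0.014745218282127402 0.008833829177653026 [ 0.5257 -0.1301  0.1452]
-44 -43.69 [-6.3075  0.6532  6.3553] 0.018279510159603846 0.00869449436390547 [ 0.5261 -0.1305  0.1453]
-30 -29.69 [-6.7177 -1.069   6.3289] 0.013446361505361527 0.008726319352022423 [ 0.5266 -0.1307  0.1454]
-16 -15.69 [-5.5318 -0.8084  5.2532] -0.025874447064807356 0.008869919998192073 [ 0.5271 -0.1309  0.1455]
-2 -2.08 [-5.831  -1.4001  4.3375] -0.009283758664540901 0.008714056297839144 [ 0.5277 -0.131   0.1456]
12.4 12.05 [-4.7557 -1.2975  4.8967] -0.0073865628430183775 0.009008688967105702 [ 0.5282 -0.131   0.1458]
 t35.87 p [ 0.5283 -0.131   0.1458] yaw 12.13 w0.0092 F [-4.7653 -2.2471  4.7002] M [-0.5238  1.0107 -0.0561]
```

View pics/s10.png

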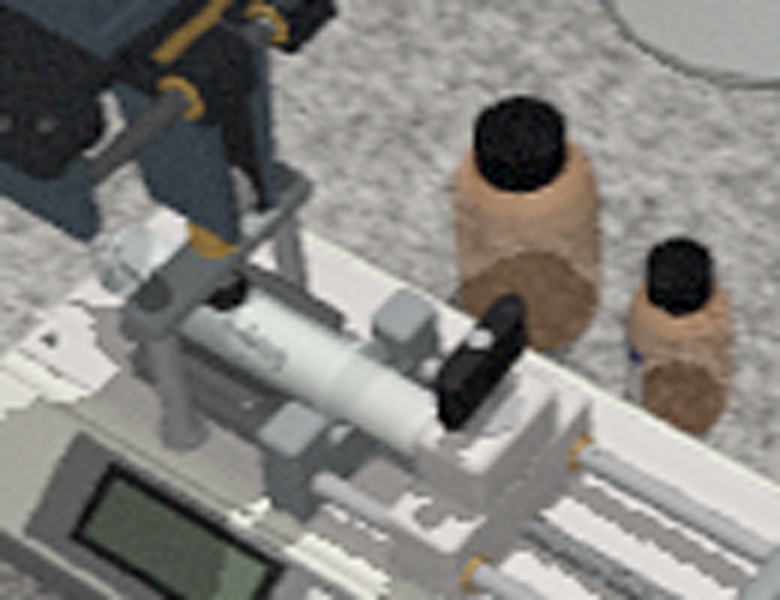

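View pics/t10.png

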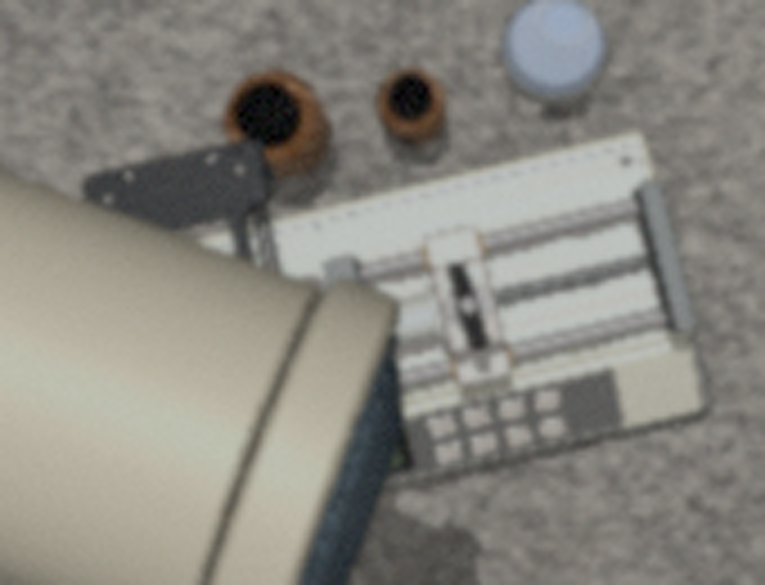

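```bash
python3 - <<'E'
from h import *
arm.sign_off();st()
E
```

```text
the job is handed in; nothing more can be done
the job is handed in; nothing more can be done
```

The syringe is set up in the pump, and I handed the job in at about 36 s of the 72 s with the gripper still holding the thumbscrew.

- **Clamp knob and block:** I loosened the knob by about 65° and drew the block up about 64 mm until it touched the plunger end. Contact force stayed at about 4–6.5 N, below the 9 N at which the plunger moves. Then I tightened the knob until it hit its stop. The stop torque rose at tool yaw −77°, where the bar lines up with the pump's x axis. The block did not visibly move when I let go.
- **Thumbscrew:** I turned it clockwise until the torque rose, which put the seat at tool yaw about −77.5°, uncertain by about 1°. I ran about 5° past that, adding roughly 0.2 N m. Then I backed it off to yaw 12.1°, which is about 89.6° from the seat.
- **Last checks:** The grip width was 9 mm on the wing, the remaining side force was about 5 N, and there was almost no torque. In the final top and scene pictures the two bottles are where they started, as is the flask in the top picture (the scene crop leaves it out). The block sits at the plunger with its knob in the tight position.
- **What disagreed:** My first camera fix on the wing was about 3 mm off. The initial grip therefore pulled sideways with about 25 N until I re-centred on the force reading. The final wing position was hidden by the arm, so its angle comes from the tool's yaw and was not seen directly.

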